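# Unload the loose base from a heated portion mould

### The arm

A 6-joint arm with a two-finger parallel gripper is mounted at the origin on the work surface. World frame = base frame: x ahead of the robot, y to its left, z up, the work surface at z = 0. Lengths are in mm, angles in rad, forces in N, time in s.
With the tool pointing down it reaches from about 275 to 750 mm from the base axis. Payload 10.2 kg.
Tool frame: the origin (TCP) lies between the finger pads; the fingertips stand 17 mm ahead of it and the grasp point (between the pads) lies 2 mm behind it; y points along the fingers, x is the direction in which the jaws open and shut, and the axes are right-handed (so a half turn about y gives the same grasp; the last joint's range is limited). The gripper opens to 85 mm and grips with 20 to 120 N. Pads are 22 mm wide; open, the fingers measure 114 mm over their backs; the gripper's body (76 mm by 85 mm) begins 54 mm behind the grasp point. The pads swing forward as they close: fully open they stand 13 mm farther back than shut.
Start: joints at [-1.399, 0.313, 1.498, -0, 1.331, -0.223], TCP at [201.915, -484.625, 248.294] pointing down, gripper open.
Joint ranges: [-2.94, 2.94], [-0.97, 2.17], [0.19, 2.56], [-1.23, 4.37], [0.02, 3.11], [-2.88, 2.88]. Speed limits (rad/s): [2.39, 2.39, 3.01, 3.14, 3.14, 3.14].

### API

Orientations are given as a unit quaternion [w, x, y, z].
In Python, from rig import ctrl gives the robot as it stands.
- The arm moves only by the tool jog_arm, never from a script. Its argument "targets" is a list of rows, each an object with "offset": the shift along the tool's x, y, z in m, a list of three; "yaw": the turn about the tool's y in rad. In form: [{"offset": [dx, dy, dz], "yaw": yaw}, ...]. A call has 1 to 12 rows; each row is the pose to reach, as a shift and turn from the pose measured when the call began, along the tool's axes at that moment; what a row does not reach only later rows make up. A row lasts 1/12 s, in which the tool goes at most 41.7 mm and 7.16 degrees, less where a joint would pass 70% of its speed; a pose out of reach is approached as far as the arm can. A call with a gripper value outside its range is refused whole. "fingers" is the finger opening in m, from 0 to 0.0854, set as the call begins (left out, the last holds). The fingers move at their own pace and stop on an object; "grip_force" is the grip in N (left out, the last holds). Time passes only in rows, so rows that repeat a pose let the fingers close. It gives the time, the measured TCP pose, the force and the opening at its end, in the units of the state.
- ctrl.sense(): the state, without advancing time (a new reading comes with each control period).
- ctrl.capture(name): name is "scene" or "top"; returns a dict with "img" (384x512x3 uint8, red, green, blue), "intrinsics" (3x3 intrinsics, pixels), "k1" (the pictures are not rectified: a ray, as slopes to the right and down, at radius r is drawn at 1 + k1 r^2 times it, then the intrinsics apply), "T" (4x4, takes a point from camera to world coordinates). Camera axes: x right, y up, looking along -z (the intrinsics and any distortion apply to the point x, -y, -z); pixel columns grow to the right and rows downward; lengths in mm; the calibration is good to about 2 mm. A picture is of the moment at which its call begins. There is no depth.
- ctrl.finish_job(): hands the job in, once; it reports no verdict.
Trained networks look in the newest picture that a camera, given by its name, has taken for a name from the list of things; names that differ only in an ending like _2 or _b are one class to them, and where a whole thing is asked for, a point or a joint stands for the part that bears it (a point fixed in the world has none). Each returns a list of dicts, best first, with "score" (0 to 1); they miss things now and then, are a little off and sometimes report something else, mostly with a low value. They report only what shows in the picture. A call takes as long as a camera call. They do not tell look-alikes from the thing itself.
- ctrl.boxes_of(camera, target): "box" ([left, top, right, bottom] in pixels, round what is visible of it).
- ctrl.regions_of(camera, target): "region" (384x512 bool, what is visible of it) and "box" ([left, top, right, bottom] in pixels, round what is visible of it).
The state is a dict: "time_s": time; "joints": joint angles; "dq": joint speeds; "tau": joint torques, N m; "eef_pos": TCP position; "ee_rot": TCP orientation; "force": force on the tool from outside, world axes, zero at the start; "wrist_torque": the same for the moment, N m; "grip_width": opening from 0.0 (shut) to 1.0 (fully open).
Only numpy, scipy, OpenCV 4.12 (cv2) and the standard library are available. Lean on these libraries where they do the work, as an engineer would, in place of code of your own. Each camera call takes 0.05 s, during which the arm holds its last target.

### The job

Switch the heated mould off by flipping its toggle over to the side towards the robot. Then pull the ejector knob all the way up so that the loose round base is pushed up out of the collar, take the base from above, and lay it flat and centred on the round top of the cooling stand, without letting it fall onto the counter. Leave the switch off and do not disturb the food tubs, lunch box or spoon.

Things in the scene. Friction and masses are not known exactly. Their poses are not given: they have to be found in the camera images.
- mould: Bench-top heated mould, bolted down. Aluminium foot plate 120 (x) x 300 (y) x 12 mm; origin: centre of its underside, on the collar's axis; z up. A grey collar stands on two posts at x = +-44 mm. At y = +105 mm a white switch housing 66 x 56 mm, top face at 60 mm, carries the toggle. At y = -105 mm rises the ejector's black knob.
- collar_rim (a point): centre of the collar's mouth, 112 mm above the counter; axes as the mould. Collar: bore 65 mm, outside 82 mm, 28 mm tall, with a steel inner lip of bore 50 mm at its foot, the lip's top face 88 mm above the counter
- toggle_pivot (a point): pivot of the bat toggle, at the middle of the switch housing's top face, 60 mm above the counter; axes as the mould; the toggle swings along the mould's x
- toggle_tip (a point): tip of the steel bat toggle, 38.5 mm from its pivot; bat 8 mm thick, 11 mm at the rounded end
- toggle (a joint): bat toggle angle (rad): 0 upright, +0.45 = on (leans to the mould's +x, away from the robot; how it starts), -0.45 = off (leans to the mould's -x, towards the robot). It is top-heavy and snaps over to the nearer side once past upright; it takes under 1 N at the tip.
- ejector_knob (a point): middle of the ejector's black upright cylindrical knob, 28 mm in diameter and 32 mm tall, on a 10 mm stem; 76 mm above the counter when the ejector is down. A low bar joins it to the push plate under the collar, so knob and plate rise together.
- ejector_plate (a point): centre of the top face of the ejector's push plate (42 mm diameter) on the collar's axis; 82 mm above the counter when down, 137 mm when fully up
- ejector (a joint): ejector height (m): 0 down, 0.055 fully up, against a stop. It slides vertically with a friction of about 8 N (about 11 N to lift with its weight) and stays where it is left.
- base: the loose base, a plain aluminium disc 60 mm in diameter, 10 mm thick, 70 to 120 g; origin: centre of its underside, z is its axis. At the start it lies in the collar on the inner lip, its top 14 mm below the rim; with the ejector fully up its underside stands 25 mm above the rim.
- cooling_stand: cooling stand, fixed: dark round foot 90 mm x 8 mm, 20 mm stem, round top plate 46 mm in diameter at 45 mm above the counter; origin: centre of its underside. It stands either left or right of the mould.
- cooling_top (a point): centre of the cooling stand's top face, 45 mm above the counter
- tub_low: bystander: lower of two stacked lidded round food tubs, 102 mm in diameter over the lid, 60 mm tall, on the other side of the mould from the cooling stand; origin: centre of its underside
- tub_high: bystander: the upper tub of the stack, same size; the stack is 120 mm tall
- lunch_box: bystander: lidded rectangular food box 126 x 176 x 53 mm beyond the mould; origin: centre of its underside
- spoon: bystander: serving spoon lying on the counter beyond the mould
Things that resemble listed ones, but are neither listed nor needed, are in the scene too. Of the things like the base, leave any that is orange; of the rest the smaller one is meant. What is shaped like the cooling_stand but purple is not meant.

How it is judged (in metres and radians):
On the way, in this order (a step that is already met when the one before it is completed fails the run):
1. the toggle is flipped over to off, with the base still down in the collar (value of joint toggle below -0.35 rad and z of base in the frame of collar_rim below -0.015 m), for 0.2 s.
2. the ejector is raised (at least 48 of its 55 mm) and the base rests on its push plate, above the collar (value of joint ejector above 0.048 m and distance between base and ejector_plate below 0.01 m and angle between base's own z axis and vertical below 0.12 rad), for 0.2 s.
At the end, for the whole second after the job is handed in: The base lies flat (within 0.08 rad) and still on the cooling stand's top, its centre within 12 mm of the stand's centre and its underside within 3 mm of the top face, and the toggle is off (below -0.35 rad) (horizontal distance between base and cooling_top below 0.012 m and z of base in the frame of cooling_top between -0.003 and 0.003 m and angle between base's own z axis and vertical below 0.08 rad and linear speed of base below 0.02 m/s and value of joint toggle below -0.35 rad); the robot touches nothing.
It fails at once if the base falls onto the counter (height (world z) of base below 0.03 m).
It fails at once if a tub, the lunch box or the spoon is moved by more than 25 mm (distance of any of tub_low, tub_high, lunch_box, spoon from where it was at the start of the episode above 0.025 m).
It also fails if it takes over 64 s, if anything falls off the work surface, if the arm or the gripper's body presses on something with over 40 N, if the wrist force passes 120 N, or if a joint passes its speed limit or range.

## Working session

There is one attempt and no reset: what is moved stays moved. The work goes in short steps, Python scripts to look and compute and a tool call to move; the robot and the scene stay as the last step left them, time stands still between calls to the robot, and variables do not carry over. Pictures are saved under pics/ and viewed, and the job is handed in when it is done.

Besides the shell and the picture viewer there is one more tool, called after "Call:" by a JSON object that holds its "op" and its "data". jog_arm: Moves the arm, as the interface text tells. Its arguments: {"type":"object","properties":{"targets":{"type":"array"},"fingers":{"type":"number"},"grip_force":{"type":"number"}},"required":["targets"]}

```bash
mkdir -p pics; ls
cat > h.py <<'E'
from rig import ctrl
import numpy as np, cv2
def cap(n,f=None):
    c=ctrl.capture(n)
    if f: cv2.imwrite('pics/'+f,c['img'][:,:,::-1])
    return c
def ray(c,u,v):
    K=np.array(c['intrinsics']);xd=(u-K[0,2])/K[0,0];yd=(v-K[1,2])/K[1,1]
    x,y=xd,yd
    for _ in range(30):
        s=1+c['k1']*(x*x+y*y);x,y=xd/s,yd/s
    T=np.array(c['T']);d=T[:3,:3]@np.array([x,-y,-1.]);return T[:3,3],d/np.linalg.norm(d)
def atz(c,u,v,z):
    o,d=ray(c,u,v);return o+d*(z-o[2])/d[2]
def tri(rs):
    A=sum(np.eye(3)-np.outer(d,d) for o,d in rs);b=sum((np.eye(3)-np.outer(d,d))@o for o,d in rs)
    p=np.linalg.solve(A,b);return p,[np.linalg.norm((np.eye(3)-np.outer(d,d))@(p-o)) for o,d in rs]
def proj(c,p):
    T=np.array(c['T']);q=T[:3,:3].T@(np.array(p)-T[:3,3]);x,y=q[0]/-q[2],-q[1]/-q[2]
    s=1+c['k1']*(x*x+y*y);K=np.array(c['intrinsics']);return K[0,0]*x*s+K[0,2],K[1,1]*y*s+K[1,2]
E
python3 - <<'E'
from h import *
np.set_printoptions(precision=3,suppress=True)
for n in('scene','top'):
    c=cap(n,n+'0.png');print(n,c['T'],c['intrinsics'],c['k1'])
    for t in('mould','collar_rim','toggle_tip','toggle','ejector_knob','base','cooling_stand','cooling_top','tub_low','lunch_box','spoon'):
        try:print(t,[(np.round(b['box']).tolist(),round(b['score'],2)) for b in ctrl.boxes_of(n,t)][:4])
        except Exception as e:print(t,e)
print(ctrl.sense())
E
```

```text
pics
scene [[  -0.238   -0.82     0.52  1202.914]
 [   0.971   -0.205    0.122  220.029]
 [   0.007    0.534    0.845 1139.441]
 [   0.       0.       0.       1.   ]] [[420.763   0.    252.27 ]
 [  0.    420.763 192.674]
 [  0.      0.      1.   ]] -0.1460194150770261
mould [([191.0, 161.0, 291.0, 218.0], 0.78)]
collar_rim [([191.0, 157.0, 290.0, 216.0], 0.88)]
toggle_tip []
toggle []
ejector_knob [([202.0, 163.0, 235.0, 191.0], 0.82)]
base [([222.0, 215.0, 241.0, 232.0], 0.75), ([251.0, 149.0, 275.0, 170.0], 0.74), ([204.0, 165.0, 245.0, 193.0], 0.74), ([231.0, 169.0, 251.0, 180.0], 0.7)]
cooling_stand [([344.0, 196.0, 373.0, 220.0], 0.84), ([388.0, 203.0, 417.0, 228.0], 0.79)]
cooling_top [([345.0, 199.0, 371.0, 222.0], 0.66), ([390.0, 203.0, 417.0, 226.0], 0.57)]
tub_low [([128.0, 143.0, 162.0, 170.0], 0.65)]
lunch_box [([209.0, 242.0, 282.0, 299.0], 0.83)]
spoon []
top [[   0.019    0.998   -0.053  502.935]
 [  -1.       0.019   -0.003   84.431]
 [  -0.002    0.053    0.999 1204.064]
 [   0.       0.       0.       1.   ]] [[367.353   0.    248.251]
 [  0.    367.353 191.   ]
 [
[... 473 characters left out ...]
top [([98.0, 206.0, 125.0, 230.0], 0.87), ([220.0, 190.0, 316.0, 231.0], 0.25)]
tub_low [([361.0, 210.0, 381.0, 241.0], 0.75)]
lunch_box [([216.0, 108.0, 273.0, 149.0], 0.87)]
spoon [([353.0, 112.0, 370.0, 174.0], 0.87), ([287.0, 208.0, 311.0, 216.0], 0.71)]
{'time_s': 1.2, 'joints': array([-1.399,  0.313,  1.498, -0.   ,  1.331, -0.223]), 'dq': array([-0.001, -0.002,  0.001,  0.   ,  0.002,  0.001]), 'tau': array([  0.001, -41.217, -25.99 ,  -0.   ,   0.001,  -0.   ]), 'eef_pos': array([ 201.923, -484.616,  248.29 ]), 'ee_rot': array([ 0.588, -0.588,  0.392, -0.392]), 'force': array([ 0.352, -0.225,  0.213]), 'wrist_torque': array([ 0.025, -0.016, -0.018]), 'grip_width': 0.9990494293686029}
```

Run:
```python
import cv2
a=cv2.imread('pics/scene0.png');cv2.imwrite('pics/s1.png',cv2.resize(a[130:310,110:430],None,fx=2.5,fy=2.5,interpolation=3))
a=cv2.imread('pics/top0.png');cv2.imwrite('pics/t1.png',cv2.resize(a[90:290,80:400],None,fx=2.5,fy=2.5,interpolation=3))
```

```text
(no output)
```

View pics/s1.png

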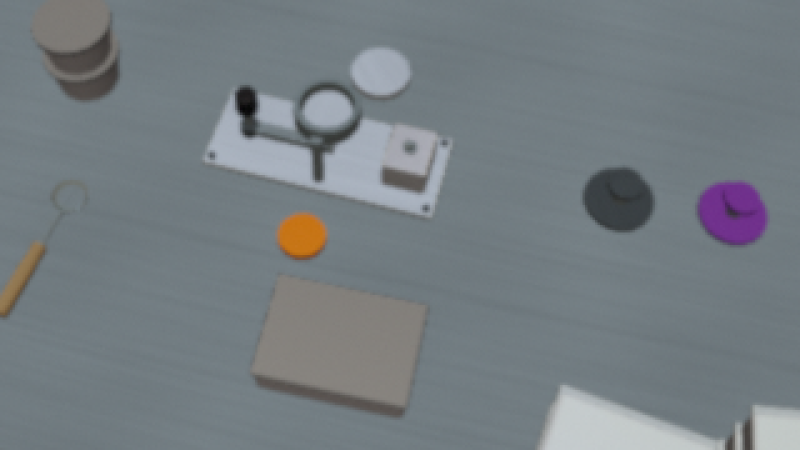

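View pics/t1.png

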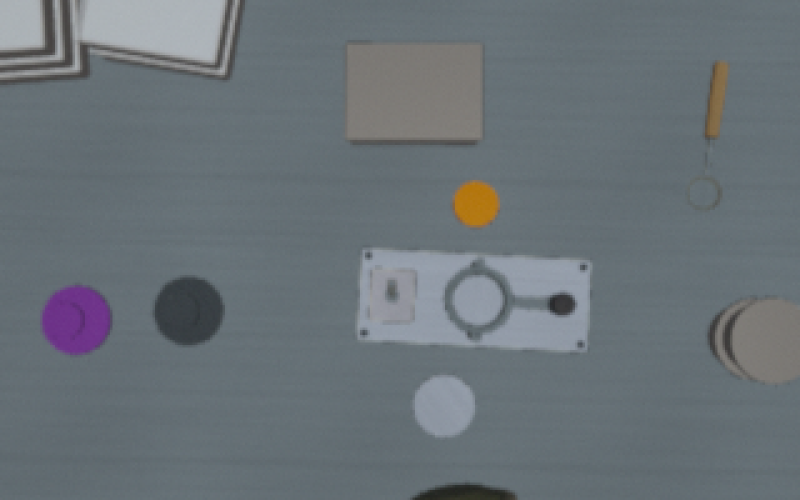

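Run:
```python
import cv2
a=cv2.imread('pics/scene0.png');cv2.imwrite('pics/s2.png',cv2.resize(a[145:225,185:295],None,fx=7,fy=7,interpolation=2))
a=cv2.imread('pics/top0.png');cv2.imwrite('pics/t2.png',cv2.resize(a[180:240,215:325],None,fx=7,fy=7,interpolation=2))
a=cv2.imread('pics/scene0.png');cv2.imwrite('pics/s3.png',cv2.resize(a[185:240,335:425],None,fx=8,fy=8,interpolation=2))
a=cv2.imread('pics/top0.png');cv2.imwrite('pics/t3.png',cv2.resize(a[190:240,90:180],None,fx=8,fy=8,interpolation=2))
```

```text
(no output)
```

View pics/s2.png

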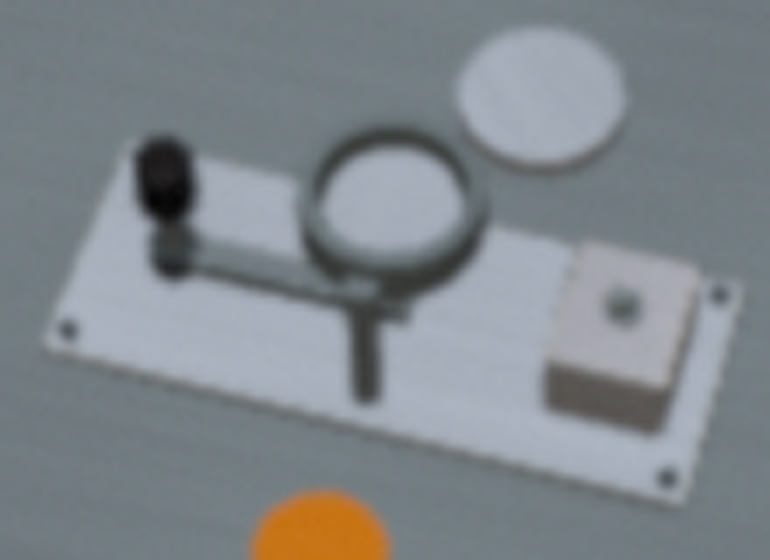

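View pics/t2.png

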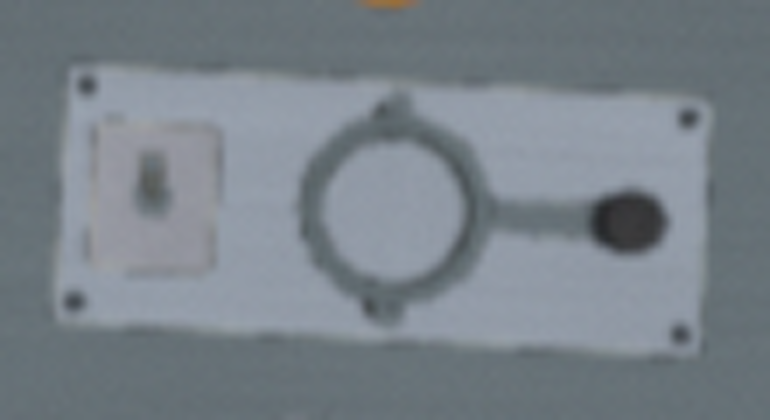

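View pics/s3.png

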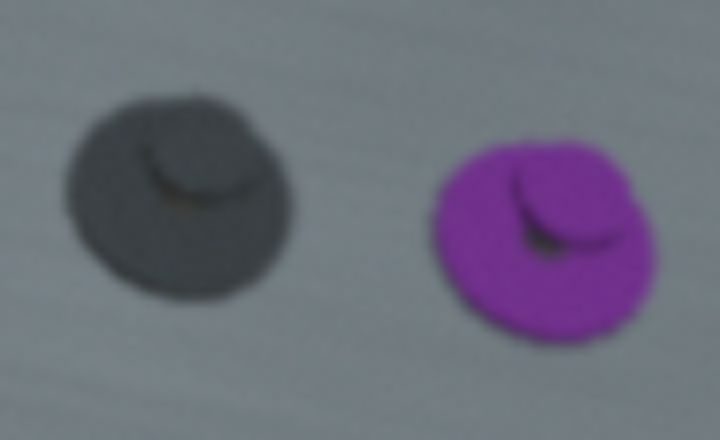

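View pics/t3.png

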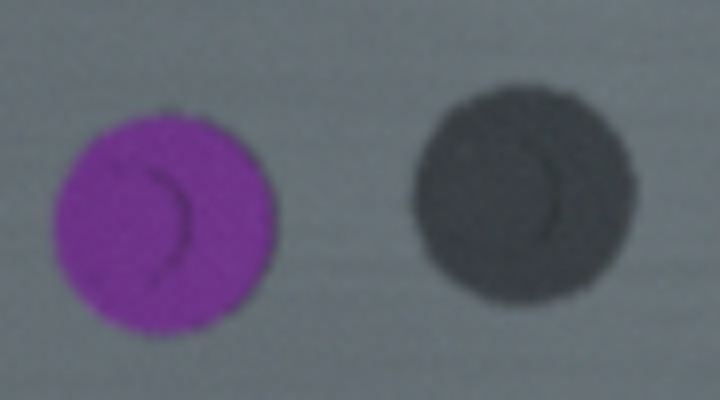

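```bash
cat > pt.py <<'E'
from h import *
import pickle,os
np.set_printoptions(precision=1,suppress=True)
C={'s':cap('scene'),'t':cap('top')}
pickle.dump(C,open('cal.pkl','wb'))
def S(x,y,s=7,o=(185,145)):return ((x+.5)/s-.5+o[0],(y+.5)/s-.5+o[1])
def Tp(x,y,s=7,o=(215,180)):return S(x,y,s,o)
print('screws s',[atz(C['s'],*S(*p),12)[:2] for p in((68,330),(720,295),(668,478))])
t=[atz(C['t'],*Tp(*p),12)[:2] for p in((87,85),(688,118),(74,301),(680,334))]
print('screws t',t,np.mean(t,0))
d=(t[0]+t[2]-t[1]-t[3]);print('yaw of +y',np.arctan2(-d[0],d[1]))
def both(n,a,b,z):
    print(n,'tri',*tri([ray(C['s'],*a),ray(C['t'],*b)]),'at z',atz(C['s'],*a,z),atz(C['t'],*b,z))
both('knobtop',S(163,157),Tp(633,222),92)
both('toggletip',S(622,303),Tp(152,158),95)
both('collar',S(394,204),Tp(396,209),112)
both('base/lip',S(392,206),Tp(396,209),98)
k=(335,185);q=(90,190)
both('standtop',S(202,148,8,k),Tp(507,195,8,q),45)
both('standfoot',S(180,198,8,k),Tp(523,195,8,q),6)
E
python3 pt.py
```

```text
screws s [array([ 550.5, -121.9]), array([460.2, 161.8]), array([560.2, 158.3])]
screws t [array([562.9, 157.3]), array([ 553. , -121.6]), array([462.9, 161.1]), array([ 453.2, -118.9])] [508.   19.5]
yaw of +y -0.035104718576862086
knobtop tri [504.2 -83.7  96.6] [np.float64(0.11621674836626207), np.float64(0.11621674836624821)] at z [501.1 -84.9  92. ] [504.2 -84.5  92. ]
toggletip tri [527.6 125.   92.4] [np.float64(1.3856124420985043), np.float64(1.3856124420985478)] at z [528.9 126.6  95. ] [527.8 123.5  95. ]
collar tri [507.5  19.9 101.4] [np.float64(1.5552939733420978), np.float64(1.555293973342131)] at z [514.4  23.5 112. ] [507.8  19.  112. ]
base/lip tri [507.6  19.4  99.8] [np.float64(1.159669327787064), np.float64(1.1596693277870755)] at z [506.2  20.2  98. ] [507.8  18.2  98. ]
standtop tri [486.3 389.5  43.6] [np.float64(2.1270090837825246), np.float64(2.127009083782554)] at z [486.5 391.4  45. ] [486.7 387.   45. ]
standfoot tri [486.2 391.    6. ] [np.float64(0.35570891419200884), np.float64(0.355708914191914)] at z [486.1 391.4   6. ] [486.2 390.7   6. ]
```

```bash
cat >> h.py <<'E'
from scipy.spatial.transform import Rotation as Ro
YAW=-0.035
M=np.array([507.3,19.6]);ex=np.array([np.cos(YAW),np.sin(YAW)]);ey=np.array([-ex[1],ex[0]])
def mw(x,y,z):return np.r_[M+x*ex+y*ey,z]
def plan(*pts,jaw=YAW):
    s=ctrl.sense();q=s['ee_rot'];R=Ro.from_quat([q[1],q[2],q[3],q[0]]).as_matrix();p=s['eef_pos']
    print('t',round(s['time_s'],2),'p',p.round(1),'x',R[:,0].round(3),'y',R[:,1].round(3),'grip',round(s['grip_width'],3),'F',s['force'].round(1),'j',s['joints'].round(2))
    a=np.arctan2(R[1,0],R[0,0]);d=(a-jaw+np.pi/2)%np.pi-np.pi/2
    print('yaw need',round(d,4))  # tool y down: + yaw lowers world angle
    for w in pts:print('off m',(R.T@(np.array(w)-p)/1000).round(4).tolist())
E
python3 -c "
from h import *
print(mw(50,105,0),mw(16.7,105,95),mw(0,-105,76))
plan(mw(50,105,248),mw(50,105,97),mw(-15,105,97))"
```

```text
[560.94362786 122.78605133   0.        ] [527.66402203 123.95131339  95.        ] [503.62575027 -85.33569406  76.        ]
t 1.3 p [ 201.9 -484.6  248.3] x [ 0.385 -0.923  0.   ] y [ 0. -0. -1.] grip 1.001 F [ 0.4  0.8 -0. ] j [-1.4   0.31  1.5   0.    1.33 -0.22]
yaw need -1.141
off m [-0.4226, 0.0003, 0.565]
off m [-0.4226, 0.1513, 0.565]
off m [-0.4497, 0.1513, 0.5059]
```

Call:
{"op": "jog_arm", "data": {"targets": [{"offset": [-0.4226,0,0.565],"yaw": -1.141},{"offset": [-0.4226,0,0.565],"yaw": -1.141},{"offset": [-0.4226,0,0.565],"yaw": -1.141},{"offset": [-0.4226,0,0.565],"yaw": -1.141},{"offset": [-0.4226,0,0.565],"yaw": -1.141},{"offset": [-0.4226,0,0.565],"yaw": -1.141},{"offset": [-0.4226,0,0.565],"yaw": -1.141},{"offset": [-0.4226,0,0.565],"yaw": -1.141},{"offset": [-0.4226,0,0.565],"yaw": -1.141},{"offset": [-0.4226,0,0.565],"yaw": -1.141},{"offset": [-0.4226,0,0.565],"yaw": -1.141},{"offset": [-0.4226,0,0.565],"yaw": -1.141}], "fingers": 0, "grip_force": 40}}

```text
time_s: 2.3
eef_pos: [457.0, -52.1, 248.6]
ee_rot: [-0.707, 0.707, -0.012, 0.013]
force: [1.3, -1.0, -0.1]
grip_width: -0.001
```

```bash
python3 -c "
from h import *
plan(mw(50,105,240),mw(50,105,97),mw(-15,105,97))"
```

```text
t 2.3 p [457.  -52.1 248.6] x [ 0.999 -0.035  0.001] y [ 0.001 -0.    -1.   ] grip -0.001 F [ 1.3 -1.  -0.1] j [-0.37  0.17  1.68 -0.    1.29 -0.33]
yaw need 0.0002
off m [0.0978, 0.0086, 0.1784]
off m [0.0977, 0.1516, 0.1784]
off m [0.0327, 0.1515, 0.1785]
```

Call:
{"op": "jog_arm", "data": {"targets": [{"offset": [0.098,0.009,0.178],"yaw": 0},{"offset": [0.098,0.009,0.178],"yaw": 0},{"offset": [0.098,0.009,0.178],"yaw": 0},{"offset": [0.098,0.009,0.178],"yaw": 0},{"offset": [0.098,0.009,0.178],"yaw": 0},{"offset": [0.098,0.009,0.178],"yaw": 0},{"offset": [0.098,0.009,0.178],"yaw": 0},{"offset": [0.098,0.05,0.178],"yaw": 0},{"offset": [0.098,0.09,0.178],"yaw": 0},{"offset": [0.098,0.13,0.178],"yaw": 0},{"offset": [0.098,0.151,0.178],"yaw": 0},{"offset": [0.098,0.151,0.178],"yaw": 0}]}}

```text
time_s: 3.3
eef_pos: [558.5, 121.1, 93.4]
ee_rot: [-0.707, 0.707, -0.016, 0.01]
force: [-0.7, 0.1, 0.1]
grip_width: -0.003
```

```bash
python3 -c "
from h import *
plan(mw(-8,105,97),mw(-15,105,97))
a=cap('scene')['img'][:,:,::-1];b=cap('top')['img'][:,:,::-1]
cv2.imwrite('pics/a1.png',np.hstack([cv2.resize(a[150:210,225:305],None,fx=5,fy=5,interpolation=2),cv2.resize(b[170:230,210:290],None,fx=5,fy=5,interpolation=2)]))"
```

```text
t 3.3 p [558.5 121.1  93.4] x [ 0.999 -0.036 -0.008] y [-0.008 -0.001 -1.   ] grip -0.003 F [-0.7  0.1  0.1] j [ 0.01  0.58  1.53 -0.    1.04  0.05]
yaw need -0.0013
off m [-0.0557, -0.0032, 0.0017]
off m [-0.0627, -0.0031, 0.0017]
```

View pics/a1.png

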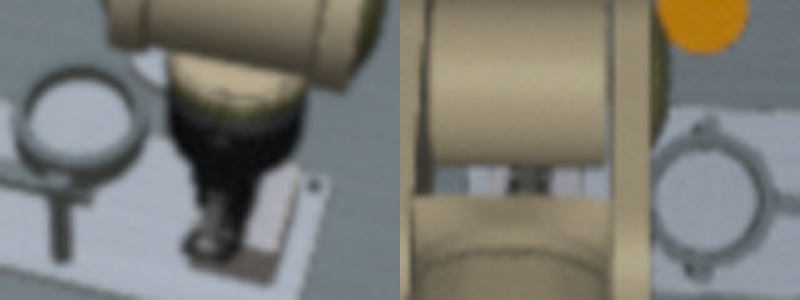

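Call:
{"op": "jog_arm", "data": {"targets": [{"offset": [-0.015,-0.002,0.002],"yaw": 0},{"offset": [-0.025,-0.002,0.002],"yaw": 0},{"offset": [-0.033,-0.002,0.002],"yaw": 0},{"offset": [-0.039,-0.002,0.002],"yaw": 0},{"offset": [-0.045,-0.002,0.002],"yaw": 0},{"offset": [-0.049,-0.002,0.002],"yaw": 0},{"offset": [-0.049,-0.002,0.002],"yaw": 0}]}}

```text
time_s: 3.98
eef_pos: [514.8, 124.9, 106.2]
ee_rot: [-0.707, 0.707, -0.009, 0.017]
force: [-3.7, -0.6, 22.2]
grip_width: -0.003
```

```bash
python3 -c "
from h import *
plan(mw(40,105,97),mw(0,-105,180),mw(0,-105,73))
a=cap('scene')['img'][:,:,::-1];b=cap('top')['img'][:,:,::-1]
cv2.imwrite('pics/a2.png',np.hstack([cv2.resize(a[150:210,225:305],None,fx=5,fy=5,interpolation=2),cv2.resize(b[170:230,210:290],None,fx=5,fy=5,interpolation=2)]))"
```

```text
t 3.98 p [514.8 124.9 106.2] x [ 0.999 -0.036  0.011] y [ 0.011 -0.001 -1.   ] grip -0.003 F [-3.7 -0.6 22.2] j [ 0.02  0.47  1.67 -0.    0.99  0.05]
yaw need -0.001
off m [0.036, 0.0096, -0.0005]
off m [-0.0028, -0.0738, -0.2105]
off m [-0.004, 0.0332, -0.2105]
```

View pics/a2.png

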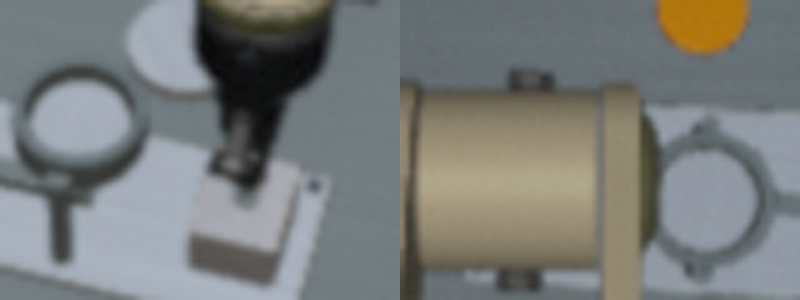

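```bash
python3 -c "
from h import *
import pickle
C=pickle.load(open('cal.pkl','rb'))
for z in (60,76,89,98,102):
  for x in (-16,4,18):
    u,v=proj(C['s'],mw(x,105,z));print(z,x,round((u-225)*5),round((v-150)*5))
a=C['s'] 
c=ctrl.capture('scene')['img'][:,:,::-1]
cv2.imwrite('pics/a3.png',cv2.resize(c[165:205,250:300],None,fx=14,fy=14,interpolation=2))
"
```

```text
60 -16 249 175
60 4 241 201
60 18 235 220
76 -16 250 160
76 4 242 187
76 18 236 206
89 -16 251 148
89 4 243 175
89 18 237 194
98 -16 252 140
98 4 244 167
98 18 238 186
102 -16 252 136
102 4 244 163
102 18 238 182
```

View pics/a3.png

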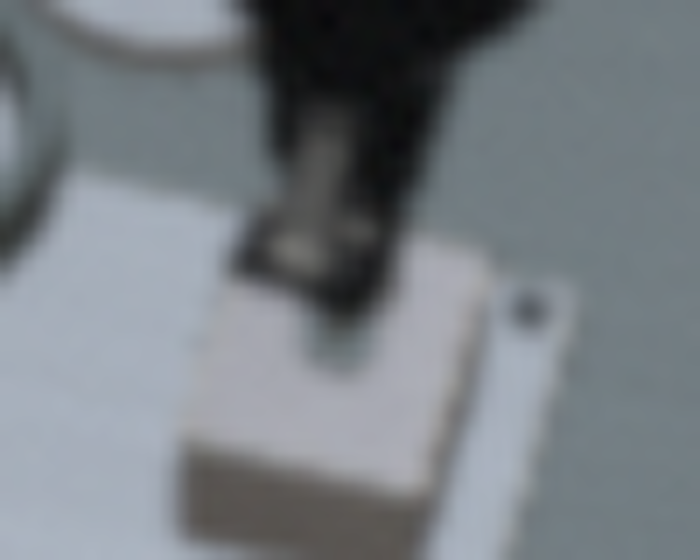

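Call:
{"op": "jog_arm", "data": {"targets": [{"offset": [0,-0.01,0],"yaw": 0},{"offset": [0.0,-0.035,0],"yaw": 0},{"offset": [0.025,-0.035,0],"yaw": 0},{"offset": [0.055,-0.035,0],"yaw": 0},{"offset": [0.055,-0.035,0],"yaw": 0},{"offset": [0.055,-0.035,0],"yaw": 0}]}}

```text
time_s: 4.63
eef_pos: [571.0, 122.4, 143.8]
ee_rot: [-0.707, 0.707, -0.008, 0.018]
force: [-1.2, 0.0, -0.3]
grip_width: -0.002
```

```bash
python3 -c "
from h import *
plan(mw(50,105,82),mw(5,105,82))
a=cap('scene')['img'][:,:,::-1];b=cap('top')['img'][:,:,::-1]
cv2.imwrite('pics/a4.png',np.hstack([cv2.resize(a[150:210,225:305],None,fx=5,fy=5,interpolation=2),cv2.resize(b[170:230,210:290],None,fx=5,fy=5,interpolation=2)]))"
```

```text
t 4.63 p [571.  122.4 143.8] x [ 0.999 -0.037  0.015] y [ 0.015 -0.001 -1.   ] grip -0.002 F [-1.2  0.  -0.3] j [ 0.01  0.53  1.46 -0.    1.14  0.05]
yaw need -0.0018
off m [-0.011, 0.0617, 0.0]
off m [-0.056, 0.061, -0.0001]
```

View pics/a4.png

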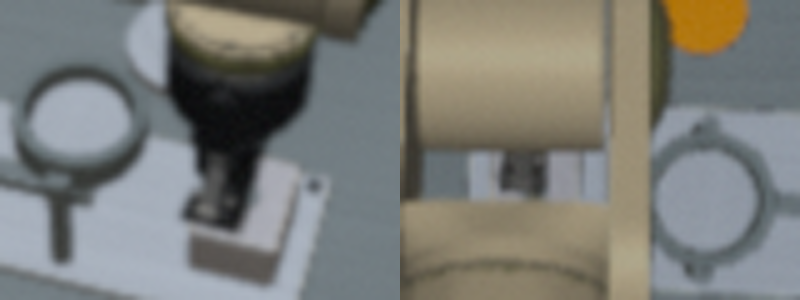

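Call:
{"op": "jog_arm", "data": {"targets": [{"offset": [0,-0.04,-0.04],"yaw": 0},{"offset": [0.0,-0.06,-0.08],"yaw": 0},{"offset": [0,-0.06,-0.12],"yaw": 0},{"offset": [0,-0.06,-0.12],"yaw": 0},{"offset": [0,-0.06,-0.12],"yaw": 0}]}}

```text
time_s: 5.15
eef_pos: [564.1, -0.2, 204.9]
ee_rot: [-0.706, 0.707, -0.009, 0.019]
force: [0.5, -0.0, -0.6]
grip_width: -0.003
```

```bash
python3 -c "
from h import *
plan(mw(52,105,150),mw(50,105,82),mw(5,105,82))
C=cap('scene');a=C['img'][:,:,::-1];b=cap('top')['img'][:,:,::-1]
cv2.imwrite('pics/a5.png',np.hstack([cv2.resize(a[140:220,205:305],None,fx=4,fy=4,interpolation=2),cv2.resize(b[160:240,200:300],None,fx=4,fy=4,interpolation=2)]))
p=ctrl.sense()['eef_pos']
for d in (0,-8,-17,-30):
  u,v=proj(C,p+[14,0,d]);print(d,(u-205)*4,(v-140)*4)
for x,z in((16.7,94.7),(0,98.5),(-16.7,94.7)):
  u,v=proj(C,mw(x,105,z));print('tip',x,(u-205)*4,(v-140)*4)
"
```

```text
t 5.15 p [ 5.641e+02 -2.000e-01  2.049e+02] x [ 0.999 -0.04   0.015] y [ 0.015 -0.002 -1.   ] grip -0.003 F [ 0.5 -0.  -0.6] j [-0.21  0.43  1.45  0.    1.25 -0.17]
yaw need -0.005
off m [-0.0069, 0.0547, 0.1228]
off m [-0.01, 0.1227, 0.1229]
off m [-0.055, 0.122, 0.1226]
0 88.4259685125894 126.34181510890846
-8 88.93423622824912 133.0844292703688
-17 89.49956088721501 140.57699912741077
-30 90.30425311786837 151.22946275023673
tip 16.7 270.6111046646424 189.54349136615895
tip 0 276.38441164995356 168.6668213640013
tip -16.7 281.5656399647107 153.69750403631542
```

View pics/a5.png

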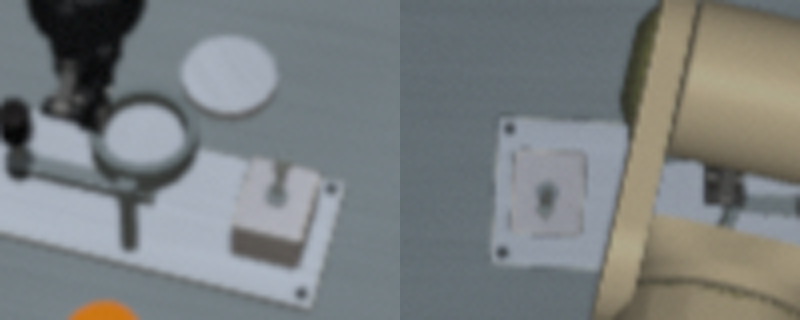

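```bash
python3 -c "
from h import *
plan(mw(0,-105,190),mw(0,-105,73))
C=cap('scene');a=C['img'][:,:,::-1];D=cap('top');b=D['img'][:,:,::-1]
A=cv2.resize(a[125:180,200:250],None,fx=8,fy=8,interpolation=2);B=cv2.resize(b[190:230,265:315],None,fx=8,fy=8,interpolation=2)
p=ctrl.sense()['eef_pos']
for d in (0,-17):
  for x in (-14,14):
   u,v=proj(C,p+[x,0,d]);cv2.circle(A,(int((u-200+.5)*8),int((v-125+.5)*8)),4,(0,0,255) if d else (0,255,0),-1)
   u,v=proj(D,p+[x,0,d]);cv2.circle(B,(int((u-265+.5)*8),int((v-190+.5)*8)),4,(0,0,255) if d else (0,255,0),-1)
cv2.imwrite('pics/a6.png',np.hstack([A,np.pad(B,((0,120),(0,0),(0,0)))]))
"
```

```text
t 5.25 p [564.    3.  203.7] x [ 0.999 -0.037  0.013] y [ 0.013 -0.    -1.   ] grip -0.004 F [-1.1  0.2  0.9] j [-0.2   0.43  1.45  0.    1.25 -0.17]
yaw need -0.0022
off m [-0.0572, 0.0129, -0.0905]
off m [-0.0588, 0.1299, -0.0905]
```

View pics/a6.png

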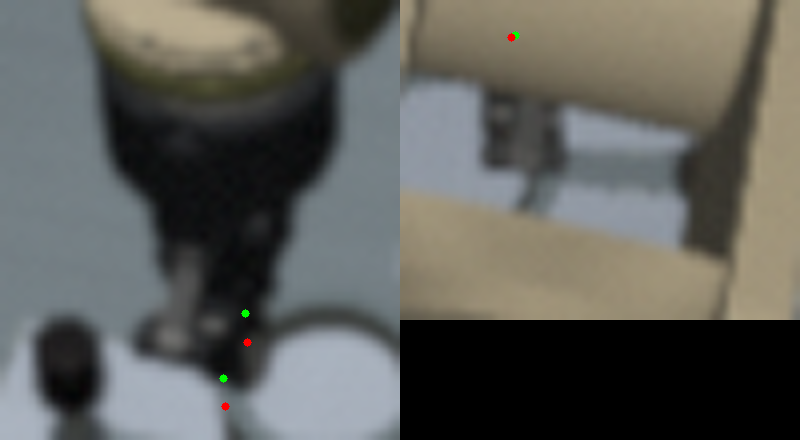

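Call:
{"op": "jog_arm", "data": {"targets": [{"offset": [-0.01,0.0,-0.03],"yaw": 0},{"offset": [-0.035,0.0,-0.06],"yaw": 0},{"offset": [-0.057,0.0,-0.0905],"yaw": 0},{"offset": [-0.057,0.0,-0.0905],"yaw": 0},{"offset": [-0.057,0.0,-0.0905],"yaw": 0},{"offset": [-0.057,0.0,-0.0905],"yaw": 0}], "fingers": 0.0854}}

```text
time_s: 5.85
eef_pos: [504.3, -83.5, 202.5]
ee_rot: [0.707, -0.707, 0.008, -0.016]
force: [0.0, 0.8, 0.3]
grip_width: 0.843
```

```bash
cat > v.py <<'E'
from h import *
import sys
p=ctrl.sense()['eef_pos'];q=ctrl.sense()['ee_rot'];R=Ro.from_quat([q[1],q[2],q[3],q[0]]).as_matrix()
def show(f,h=70,ds=(0,17),xs=(-43,43)):
    out=[]
    for n in('scene','top'):
        C=cap(n);u,v=proj(C,p);u0,v0=int(u)-h//2,int(v)-h//2
        u0=max(0,min(u0,512-h));v0=max(0,min(v0,384-h))
        A=cv2.resize(C['img'][v0:v0+h,u0:u0+h,::-1],(400,400),interpolation=2);s=400/h
        for d in ds:
            for x in xs:
                a,b=proj(C,p+R@np.array([x,d,0]));cv2.circle(A,(int((a-u0+.5)*s),int((b-v0+.5)*s)),3,(0,0,255) if d else (0,255,0),-1)
        out.append(A);print(n,u0,v0,s)
    cv2.imwrite('pics/'+f,np.hstack(out))
E
python3 -c "
from v import *
plan(mw(0,-105,110),mw(0,-105,73))
show('b1.png')"
```

```text
t 5.85 p [504.3 -83.5 202.5] x [ 0.999 -0.034  0.012] y [ 0.012  0.    -1.   ] grip 0.843 F [0.  0.8 0.3] j [-0.4   0.32  1.62  0.01  1.2  -0.36]
yaw need 0.0008
off m [-0.0017, 0.0924, -0.0019]
off m [-0.0022, 0.1294, -0.002]
scene 169 110 5.714285714285714
top 275 176 5.714285714285714
```

View pics/b1.png

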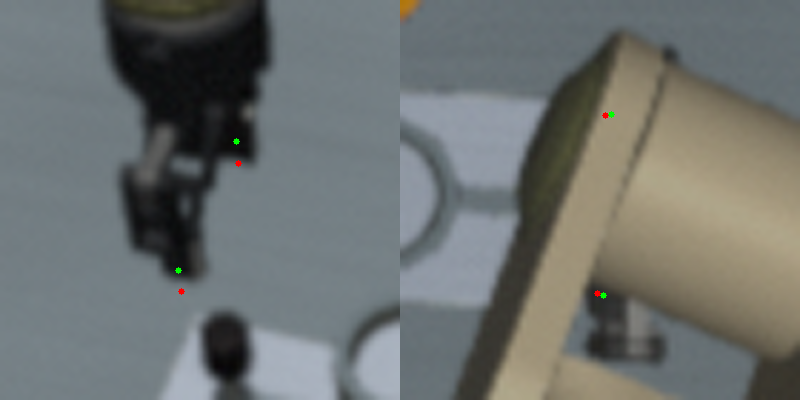

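Call:
{"op": "jog_arm", "data": {"targets": [{"offset": [-0.002,0.04,-0.002],"yaw": 0},{"offset": [-0.002,0.08,-0.002],"yaw": 0},{"offset": [-0.002,0.115,-0.002],"yaw": 0},{"offset": [-0.002,0.131,-0.002],"yaw": 0},{"offset": [-0.002,0.131,-0.002],"yaw": 0},{"offset": [-0.002,0.131,-0.002],"yaw": 0},{"offset": [-0.002,0.131,-0.002],"yaw": 0}]}}

```text
time_s: 6.53
eef_pos: [505.0, -85.0, 72.7]
ee_rot: [-0.707, 0.707, -0.006, 0.016]
force: [0.4, -0.2, 0.6]
grip_width: 0.997
```

```bash
python3 -c "
from v import *
plan(mw(0,-105,71))
show('b2.png')"
```

```text
t 6.53 p [505.  -85.   72.7] x [ 0.999 -0.032  0.014] y [ 0.014 -0.001 -1.   ] grip 0.997 F [ 0.4 -0.2  0.6] j [-0.4   0.49  1.75  0.01  0.89 -0.37]
yaw need 0.0028
off m [-0.0014, 0.0016, -0.0004]
scene 172 136 5.714285714285714
top 269 176 5.714285714285714
```

View pics/b2.png

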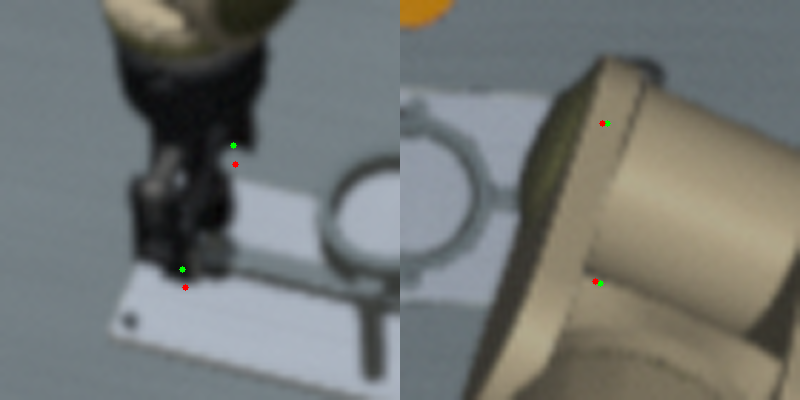

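Knob lies between the fingers. Close on it.

Call:
{"op": "jog_arm", "data": {"targets": [{"offset": [-0.001,0.002,0],"yaw": 0},{"offset": [-0.001,0.002,0],"yaw": 0},{"offset": [-0.001,0.002,0],"yaw": 0},{"offset": [-0.001,0.002,0],"yaw": 0},{"offset": [-0.001,0.002,0],"yaw": 0},{"offset": [-0.001,0.002,0],"yaw": 0},{"offset": [-0.001,0.002,0],"yaw": 0},{"offset": [-0.001,0.002,0],"yaw": 0}], "fingers": 0, "grip_force": 70}}

```text
time_s: 7.3
eef_pos: [502.8, -85.2, 71.3]
ee_rot: [-0.707, 0.707, -0.007, 0.015]
force: [-8.7, -1.0, 11.5]
grip_width: 0.312
```

Call:
{"op": "jog_arm", "data": {"targets": [{"offset": [0,-0.003,0],"yaw": 0},{"offset": [0,-0.008,0],"yaw": 0},{"offset": [0,-0.014,0],"yaw": 0},{"offset": [0,-0.02,0],"yaw": 0},{"offset": [0,-0.026,0],"yaw": 0},{"offset": [0,-0.032,0],"yaw": 0},{"offset": [0,-0.038,0],"yaw": 0},{"offset": [0,-0.044,0],"yaw": 0},{"offset": [0,-0.049,0],"yaw": 0},{"offset": [0,-0.053,0],"yaw": 0},{"offset": [0,-0.056,0],"yaw": 0},{"offset": [0,-0.057,0],"yaw": 0}]}}

```text
time_s: 8.3
eef_pos: [502.5, -85.0, 126.7]
ee_rot: [-0.707, 0.707, -0.007, 0.016]
force: [15.8, -2.7, -29.0]
grip_width: 0.312
```

```bash
python3 -c "
from v import *
plan(mw(0,-105,126))
show('b3.png',80)"
```

```text
t 8.3 p [502.5 -85.  126.7] x [ 0.999 -0.032  0.012] y [ 0.012 -0.    -1.   ] grip 0.312 F [ 15.8  -2.7 -29. ] j [-0.4   0.41  1.71  0.    1.01 -0.37]
yaw need 0.0026
off m [0.0012, 0.0008, -0.0002]
scene 166 120 5.0
top 266 171 5.0
```

View pics/b3.png

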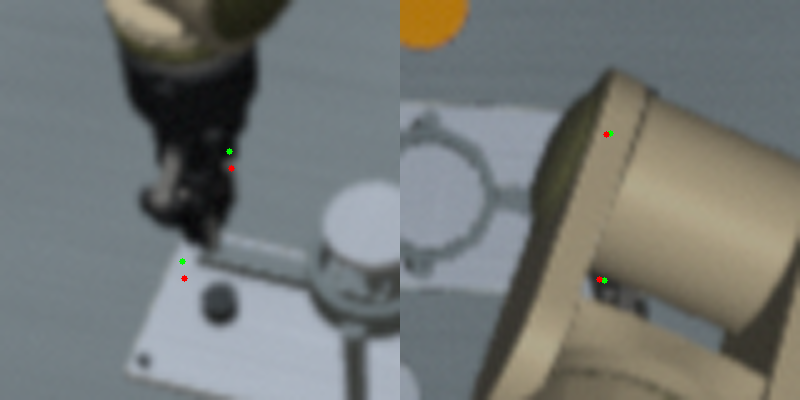

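Call:
{"op": "jog_arm", "data": {"targets": [{"offset": [0,0.001,0],"yaw": 0},{"offset": [0,0.001,0],"yaw": 0},{"offset": [0,0.001,0],"yaw": 0}]}}

```text
time_s: 8.65
eef_pos: [502.6, -85.1, 125.3]
ee_rot: [-0.707, 0.707, -0.007, 0.016]
force: [6.0, -1.6, -8.1]
grip_width: 0.308
```

Call:
{"op": "jog_arm", "data": {"targets": [{"offset": [0,0,0],"yaw": 0},{"offset": [0,0,0],"yaw": 0},{"offset": [0,0,0],"yaw": 0},{"offset": [0,0,0],"yaw": 0},{"offset": [0,0,0],"yaw": 0},{"offset": [0,-0.02,0],"yaw": 0},{"offset": [0,-0.06,0],"yaw": 0},{"offset": [0,-0.09,0],"yaw": 0},{"offset": [0,-0.09,0],"yaw": 0},{"offset": [0,-0.09,0],"yaw": 0}], "fingers": 0.0854}}

```text
time_s: 9.48
eef_pos: [502.0, -85.3, 216.6]
ee_rot: [-0.707, 0.707, -0.006, 0.017]
force: [0.3, -0.1, -1.2]
grip_width: 0.998
```

```bash
python3 -c "
from v import *
plan(mw(0,0,215),mw(0,0,135))
C=cap('scene');D=cap('top')
cv2.imwrite('pics/b4.png',np.hstack([cv2.resize(C['img'][140:210,190:300,::-1],None,fx=4,fy=4,interpolation=2),cv2.resize(D['img'][170:240,220:310,::-1],None,fx=4,fy=4,interpolation=2)]))
"
```

```text
t 9.48 p [502.  -85.3 216.6] x [ 0.999 -0.032  0.015] y [ 0.015 -0.002 -1.   ] grip 0.998 F [ 0.3 -0.1 -1.2] j [-0.4   0.3   1.6   0.    1.23 -0.37]
yaw need 0.0026
off m [0.0019, 0.0015, 0.105]
off m [0.0007, 0.0815, 0.1051]
```

View pics/b4.png

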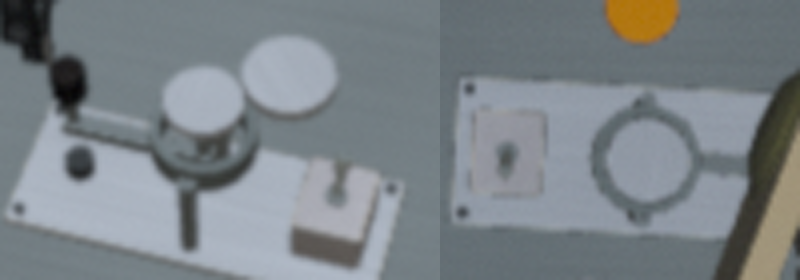

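```bash
python3 -c "
from h import *
import pickle
C=pickle.load(open('cal.pkl','rb'))
f=lambda x,y,o:((x+.5)/4-.5+o[0],(y+.5)/4-.5+o[1])
a=f(204,101,(190,140));b=f(208,157,(220,170))
print(tri([ray(C['s'],*a),ray(C['t'],*b)]),atz(C['s'],*a,147),atz(C['t'],*b,147))
"
```

```text
(array([509.01097573,  20.88648076, 148.74921261]), [np.float64(1.0581329796969916), np.float64(1.0581329796969983)]) [507.62726298  21.58600325 147.        ] [509.22529806  19.73911332 147.        ]
```

Call:
{"op": "jog_arm", "data": {"targets": [{"offset": [0.003,0,0.04],"yaw": 0},{"offset": [0.003,0,0.08],"yaw": 0},{"offset": [0.003,0,0.1055],"yaw": 0},{"offset": [0.003,0,0.1055],"yaw": 0},{"offset": [0.003,0,0.1055],"yaw": 0},{"offset": [0.003,0.01,0.1055],"yaw": 0},{"offset": [0.003,0.02,0.1055],"yaw": 0}]}}

```text
time_s: 10.17
eef_pos: [507.7, 19.5, 193.2]
ee_rot: [0.707, -0.707, 0.008, -0.015]
force: [1.0, 0.5, -0.5]
grip_width: 0.999
```

```bash
python3 -c "
from v import *
plan([508.2,20.2,134])
"
```

```text
t 10.17 p [507.7  19.5 193.2] x [ 0.999 -0.034  0.01 ] y [ 0.01  0.   -1.  ] grip 0.999 F [ 1.   0.5 -0.5] j [-0.19  0.32  1.64  0.    1.17 -0.16]
yaw need 0.0013
off m [-0.0001, 0.0592, 0.0007]
```

Call:
{"op": "jog_arm", "data": {"targets": [{"offset": [0,0.02,0.0005],"yaw": 0},{"offset": [0,0.035,0.0005],"yaw": 0},{"offset": [0,0.047,0.0005],"yaw": 0},{"offset": [0,0.055,0.0005],"yaw": 0},{"offset": [0,0.059,0.0005],"yaw": 0},{"offset": [0,0.059,0.0005],"yaw": 0},{"offset": [0,0.059,0.0005],"yaw": 0}]}}

```text
time_s: 10.75
eef_pos: [508.4, 19.7, 134.3]
ee_rot: [0.707, -0.707, 0.008, -0.016]
force: [-0.3, 0.8, 0.4]
grip_width: 1.0
```

```bash
python3 -c "
from v import *
plan([508.2,20.2,134])
show('b5.png',70)"
```

```text
t 10.75 p [508.4  19.7 134.3] x [ 0.999 -0.034  0.01 ] y [ 0.01  0.   -1.  ] grip 1.0 F [-0.3  0.8  0.4] j [-0.19  0.4   1.7   0.    1.03 -0.16]
yaw need 0.0008
off m [-0.0002, 0.0003, 0.0005]
scene 204 132 5.714285714285714
top 236 174 5.714285714285714
```

View pics/b5.png

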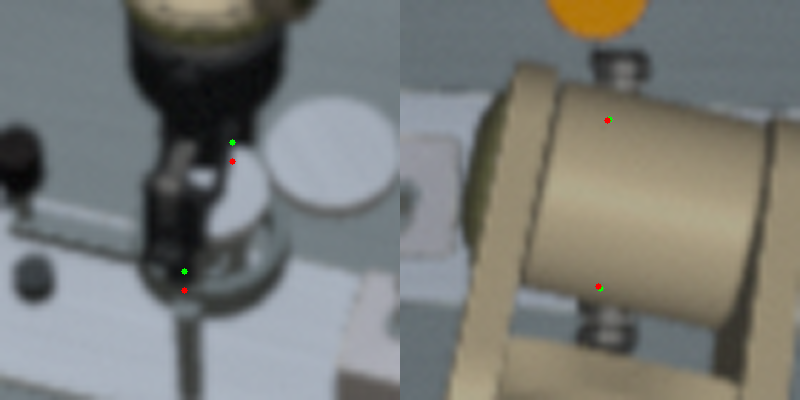

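Call:
{"op": "jog_arm", "data": {"targets": [{"offset": [0,0,0],"yaw": 0},{"offset": [0,0,0],"yaw": 0},{"offset": [0,0,0],"yaw": 0},{"offset": [0,0,0],"yaw": 0},{"offset": [0,0,0],"yaw": 0},{"offset": [0,0,0],"yaw": 0}], "fingers": 0, "grip_force": 40}}

```text
time_s: 11.35
eef_pos: [508.8, 19.8, 135.2]
ee_rot: [-0.707, 0.707, -0.008, 0.016]
force: [-1.0, -0.4, 4.8]
grip_width: 0.691
```

```bash
python3 -c "
from v import *
plan([508.2,20.2,134])
show('b6.png',70)"
```

```text
t 11.35 p [508.8  19.8 135.2] x [ 0.999 -0.034  0.012] y [ 0.012 -0.    -1.   ] grip 0.691 F [-1.  -0.4  4.8] j [-0.19  0.39  1.7   0.    1.03 -0.16]
yaw need 0.0012
off m [-0.0006, 0.0012, 0.0004]
scene 205 132 5.714285714285714
top 236 174 5.714285714285714
```

View pics/b6.png

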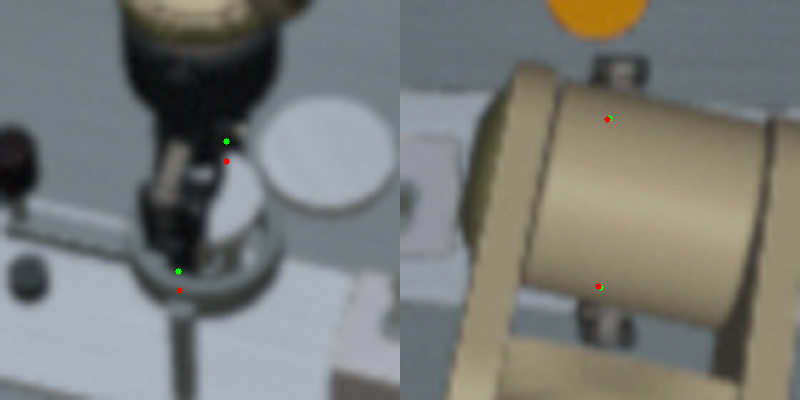

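Call:
{"op": "jog_arm", "data": {"targets": [{"offset": [0,-0.003,0],"yaw": 0},{"offset": [0,-0.01,0],"yaw": 0},{"offset": [0,-0.02,0],"yaw": 0},{"offset": [0,-0.032,0],"yaw": 0},{"offset": [0,-0.045,0],"yaw": 0},{"offset": [0,-0.055,0],"yaw": 0},{"offset": [0,-0.06,0],"yaw": 0},{"offset": [0,-0.06,0],"yaw": 0}]}}

```text
time_s: 12.12
eef_pos: [508.5, 19.8, 196.3]
ee_rot: [-0.707, 0.707, -0.007, 0.017]
force: [-0.4, 0.3, -1.6]
grip_width: 0.682
```

```bash
python3 -c "
from v import *
plan([486.3,390.8,195],[486.3,390.8,80])
show('b7.png',80)"
```

```text
t 12.12 p [508.5  19.8 196.3] x [ 0.999 -0.034  0.014] y [ 0.014 -0.001 -1.   ] grip 0.682 F [-0.4  0.3 -1.6] j [-0.19  0.32  1.63  0.    1.18 -0.16]
yaw need 0.0012
off m [-0.0347, 0.0008, 0.3701]
off m [-0.0363, 0.1158, 0.3701]
scene 199 114 5.0
top 232 169 5.0
```

View pics/b7.png

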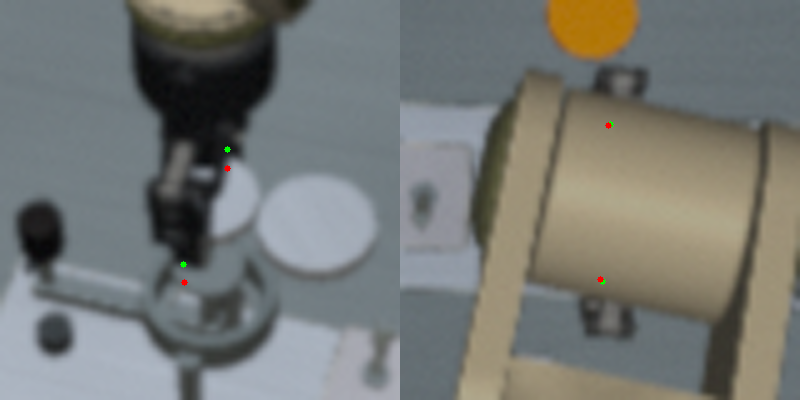

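Call:
{"op": "jog_arm", "data": {"targets": [{"offset": [-0.001,0,0.012],"yaw": 0},{"offset": [-0.003,0,0.036],"yaw": 0},{"offset": [-0.006,0,0.068],"yaw": 0},{"offset": [-0.01,0,0.104],"yaw": 0},{"offset": [-0.013,0,0.14],"yaw": 0},{"offset": [-0.016,0,0.176],"yaw": 0},{"offset": [-0.02,0,0.212],"yaw": 0},{"offset": [-0.023,0,0.248],"yaw": 0},{"offset": [-0.027,0,0.284],"yaw": 0},{"offset": [-0.03,0,0.316],"yaw": 0},{"offset": [-0.033,0,0.342],"yaw": 0},{"offset": [-0.034,0,0.358],"yaw": 0}]}}

```text
time_s: 13.22
eef_pos: [484.3, 382.1, 193.4]
ee_rot: [-0.707, 0.707, -0.008, 0.015]
force: [-1.3, -0.3, -1.1]
grip_width: 0.684
```

Call:
{"op": "jog_arm", "data": {"targets": [{"offset": [-0.001,0,0.012],"yaw": 0},{"offset": [-0.001,0,0.012],"yaw": 0},{"offset": [-0.001,0,0.012],"yaw": 0},{"offset": [-0.001,0,0.012],"yaw": 0}]}}

```text
time_s: 13.55
eef_pos: [483.4, 393.8, 192.8]
ee_rot: [-0.707, 0.707, -0.008, 0.014]
force: [0.5, -0.3, -1.4]
grip_width: 0.683
```

```bash
python3 -c "
from v import *
plan([486.3,390.8,195],[486.3,390.8,60],[486.3,390.8,44])
show('b8.png',100)"
```

```text
t 13.55 p [483.4 393.8 192.8] x [ 0.999 -0.032  0.009] y [ 0.009 -0.001 -1.   ] grip 0.683 F [ 0.5 -0.3 -1.4] j [ 0.5   0.57  1.26 -0.01  1.3   0.53]
yaw need 0.0035
off m [0.0031, -0.0021, -0.0029]
off m [0.0019, 0.1329, -0.0028]
off m [0.0017, 0.1489, -0.0028]
scene 322 124 4.0
top 86 165 4.0
```

View pics/b8.png

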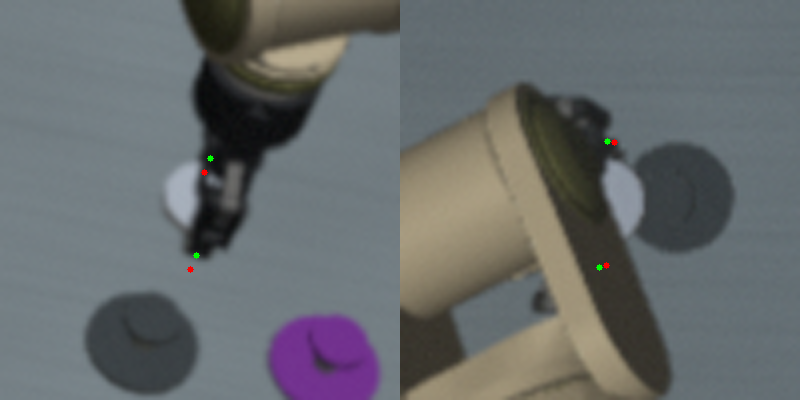

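Call:
{"op": "jog_arm", "data": {"targets": [{"offset": [0.002,0.015,-0.003],"yaw": 0},{"offset": [0.002,0.04,-0.003],"yaw": 0},{"offset": [0.002,0.07,-0.003],"yaw": 0},{"offset": [0.002,0.095,-0.003],"yaw": 0},{"offset": [0.002,0.115,-0.003],"yaw": 0},{"offset": [0.002,0.127,-0.003],"yaw": 0},{"offset": [0.002,0.133,-0.003],"yaw": 0},{"offset": [0.002,0.133,-0.003],"yaw": 0},{"offset": [0.002,0.133,-0.003],"yaw": 0}]}}

```text
time_s: 14.4
eef_pos: [487.5, 390.4, 61.4]
ee_rot: [0.707, -0.707, 0.008, -0.015]
force: [0.4, -0.2, -0.4]
grip_width: 0.683
```

```bash
python3 -c "
from v import *
plan([486.3,390.8,60],[486.3,390.8,44])
show('b9.png',60)"
```

```text
t 14.4 p [487.5 390.4  61.4] x [ 0.999 -0.033  0.011] y [ 0.011  0.    -1.   ] grip 0.683 F [ 0.4 -0.2 -0.4] j [ 0.49  0.71  1.38 -0.01  1.03  0.53]
yaw need 0.0024
off m [-0.0012, 0.0014, 0.0003]
off m [-0.0014, 0.0174, 0.0003]
scene 330 170 6.666666666666667
top 120 183 6.666666666666667
```

View pics/b9.png

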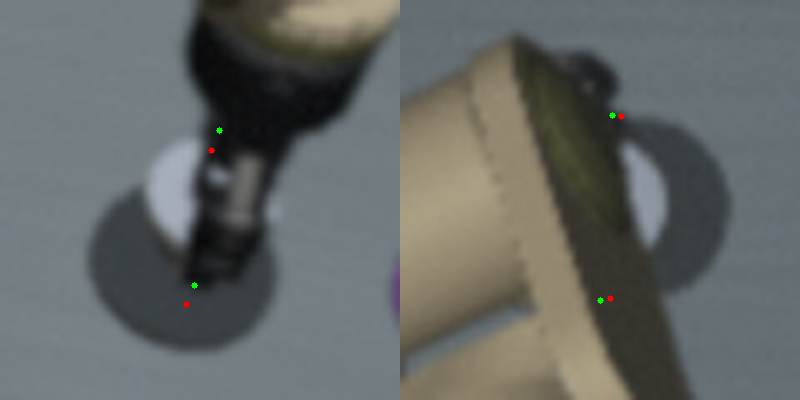

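```bash
python3 -c "
from h import *
import pickle
C=pickle.load(open('cal.pkl','rb'))
print(atz(C['t'],120+267/6.667-.5,183+195/6.667-.5,72))
print(atz(C['s'],330+146/6.667-.5,170+190/6.667-.5,70))
"
```

```text
[494.153181   359.82672034  72.        ]
[491.23493269 360.50880284  70.        ]
```

Call:
{"op": "jog_arm", "data": {"targets": [{"offset": [-0.0012,0.005,0.0003],"yaw": 0},{"offset": [-0.0012,0.009,0.0003],"yaw": 0},{"offset": [-0.0012,0.013,0.0003],"yaw": 0},{"offset": [-0.0012,0.0155,0.0003],"yaw": 0},{"offset": [-0.0012,0.0165,0.0003],"yaw": 0},{"offset": [-0.0012,0.0165,0.0003],"yaw": 0},{"offset": [-0.0012,0.0165,0.0003],"yaw": 0}]}}

```text
time_s: 15.08
eef_pos: [486.6, 391.0, 45.3]
ee_rot: [0.707, -0.707, 0.007, -0.016]
force: [0.1, 0.7, -1.1]
grip_width: 0.684
```

Call:
{"op": "jog_arm", "data": {"targets": [{"offset": [0,0.001,0],"yaw": 0},{"offset": [0,0.002,0],"yaw": 0},{"offset": [0,0.0025,0],"yaw": 0},{"offset": [0,0.0025,0],"yaw": 0}]}}

```text
time_s: 15.42
eef_pos: [486.8, 391.1, 44.6]
ee_rot: [0.707, -0.707, 0.007, -0.016]
force: [-6.4, -4.6, 13.7]
grip_width: 0.686
```

Call:
{"op": "jog_arm", "data": {"targets": [{"offset": [0,0,0],"yaw": 0},{"offset": [0,0,0],"yaw": 0},{"offset": [0,0,0],"yaw": 0},{"offset": [0,0,0],"yaw": 0},{"offset": [0,0,0],"yaw": 0}], "fingers": 0.0854}}

```text
time_s: 15.83
eef_pos: [486.8, 391.1, 44.4]
ee_rot: [0.707, -0.707, 0.007, -0.016]
force: [-0.3, 0.2, 0.3]
grip_width: 1.003
```

```bash
python3 -c "
from v import *
plan([486.3,390.8,60],[486.3,390.8,44])
show('c1.png',60)"
```

```text
t 15.83 p [486.8 391.1  44.4] x [ 0.999 -0.032  0.012] y [ 0.012  0.001 -1.   ] grip 1.003 F [-0.3  0.2  0.3] j [ 0.49  0.74  1.39 -0.01  1.    0.53]
yaw need 0.0028
off m [-0.0003, -0.0156, -0.0003]
off m [-0.0005, 0.0004, -0.0003]
scene 329 173 6.666666666666667
top 121 183 6.666666666666667
```

View pics/c1.png

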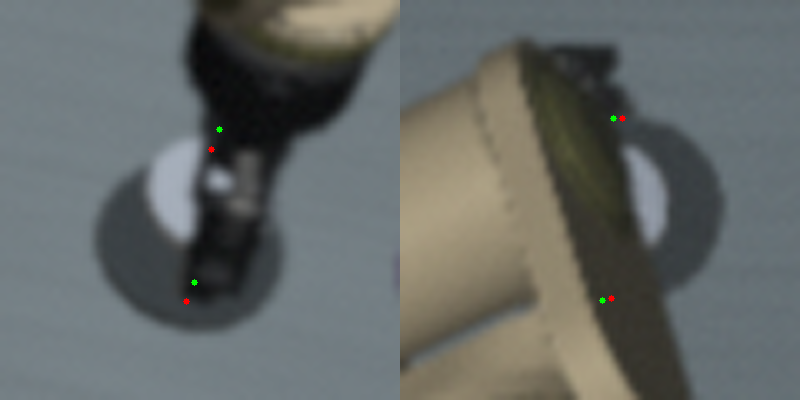

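Released and lying level. Retreat up, then swing away toward −y at height for a clear view.

Call:
{"op": "jog_arm", "data": {"targets": [{"offset": [0,-0.01,0],"yaw": 0},{"offset": [0,-0.03,0],"yaw": 0},{"offset": [0,-0.06,0],"yaw": 0},{"offset": [0,-0.1,0],"yaw": 0},{"offset": [0,-0.14,0],"yaw": 0},{"offset": [-0.02,-0.17,-0.03],"yaw": 0},{"offset": [-0.05,-0.19,-0.06],"yaw": 0},{"offset": [-0.08,-0.19,-0.09],"yaw": 0},{"offset": [-0.11,-0.19,-0.12],"yaw": 0},{"offset": [-0.11,-0.19,-0.15],"yaw": 0},{"offset": [-0.11,-0.19,-0.18],"yaw": 0},{"offset": [-0.11,-0.19,-0.18],"yaw": 0}]}}

```text
time_s: 16.93
eef_pos: [368.0, 211.4, 233.9]
ee_rot: [0.707, -0.707, 0.007, -0.017]
force: [0.0, -1.0, -0.7]
grip_width: 1.001
```

```bash
python3 -c "
from h import *
plan([400,0,230])
C=cap('scene','sc_end.png');D=cap('top','top_end.png')
cv2.imwrite('pics/c2.png',np.hstack([cv2.resize(C['img'][185:235,330:390,::-1],None,fx=6,fy=6,interpolation=2),cv2.resize(D['img'][190:240,130:190,::-1],None,fx=6,fy=6,interpolation=2)]))
cv2.imwrite('pics/c3.png',np.hstack([cv2.resize(C['img'][130:300,110:400,::-1],(400,234)),cv2.resize(D['img'][90:260,80:370,::-1],(400,234))]))
"
```

```text
t 16.93 p [368.  211.4 233.9] x [ 0.999 -0.035  0.014] y [ 0.014  0.    -1.   ] grip 1.001 F [ 0.  -1.  -0.7] j [ 0.25  0.1   1.81 -0.    1.23  0.28]
yaw need 0.0002
off m [0.0393, 0.0044, -0.2102]
```

View pics/c2.png

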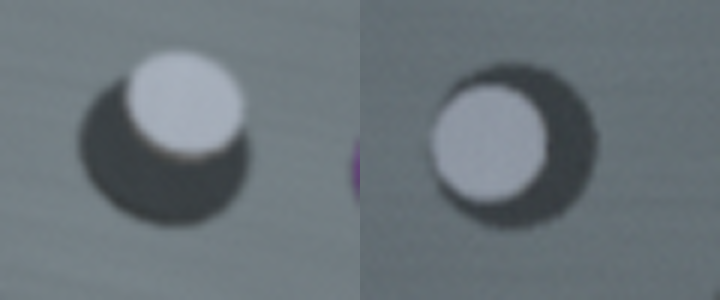

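View pics/c3.png

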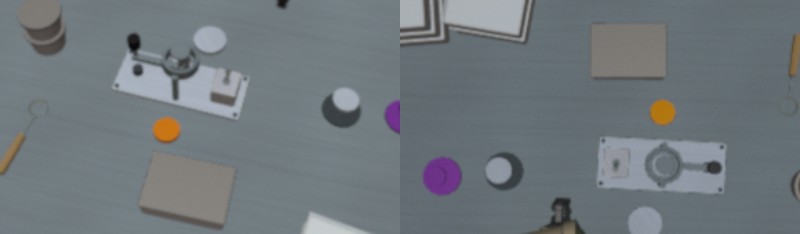

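```bash
python3 -c "
from h import *
import pickle
C=pickle.load(open('cal.pkl','rb'))
f=lambda x,y,o:((x+.5)/6-.5+o[0],(y+.5)/6-.5+o[1])
a=f(187,102,(330,185));b=f(129,143,(130,190))
print(tri([ray(C['s'],*a),ray(C['t'],*b)]),atz(C['s'],*a,55),atz(C['t'],*b,55))
"
```

```text
(array([488.16425003, 390.948965  ,  56.12609107]), [np.float64(1.0071068249783734), np.float64(1.0071068249784714)]) [487.09150411 392.12902453  55.        ] [488.31257449 390.21961623  55.        ]
```

```bash
python3 -c "
from h import *
print(ctrl.sense()['dq'].round(3));print(ctrl.finish_job())"
```

```text
[ 0.034  0.031 -0.025  0.    -0.002  0.008]
the job is handed in; nothing more can be done
None
```

The job was handed in at about 17 s of the 64 s allowed, and my last pictures show everything in place; no verdict is reported.

- **Toggle:** I flipped it to off with the closed fingers. At the end of the push the fingertips were pressing down on the bat with about 22 N, so I backed off. A clear view then showed its tip where the off position should be. It was still off in the last pictures.
- **Ejector and base:** I pulled the knob up to its stop, and the two camera views put the base's top at about 147–149 mm, against 147 mm expected. I took the base from above and lowered it onto the stand until light contact at about 14 N, then released it.
- **Last checks:** The base's top centre measured about (488, 391, 56) mm. The stand is at (486, 391), with 55 mm expected for the top of the base, so it sits about 2 mm off centre and looks level.
- **Surroundings:** In the last pictures the lunch box and the parts of the tubs and spoon in view looked unmoved, and the arm was clear of everything. I judged this by eye and did not measure it.

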